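# Set the tyre inflator's selector arm and start it

### The job

On the tyre inflator's control box, push the red selector arm round with a finger until it points at the middle of the yellow marker, the pressure for the truck in the bay, and then press the green start button fully down with a fingertip and let it come back up. Only push and press: do not lift the arm, leave both markers where they sit, and do not disturb anything else lying about.

Things in the scene. Friction and masses are not known exactly. Their poses are not given: they have to be found in the camera images.
- dial_axis (a point): turning axis of the red arm: centre of the face of the white round dial (204 mm across), 64 mm above the shelf. The dial lies on the flat deck (60 mm above the shelf) of a fixed dark steel box, 320 mm (x) by 360 mm (y), whose centre is 20 mm from here along -x. Axes of the box: x away from the robot, y left, z up; the box is turned by up to 0.5 rad
- pointer_tip (a point): free end of the red selector arm, a level bar with a white line on top: 94 mm from the dial axis, 83 mm above the shelf. Its x axis points outward along the arm, z up. The bar is 14 mm wide (9 mm over its last 10 mm), its sides stand from 70 to 96 mm above the shelf; it starts at a round black hub (40 mm diameter, top 98 mm above the shelf) on the dial axis
- selector (a joint): angle of the red arm about the vertical dial axis, rad: 0 along the box's +x, positive anticlockwise seen from above; end stops at -1.7 and 1.7. It turns stiffly (about 0.12 N m, some 2 N at 65 mm from the axis), stays where it is left, and rises on its spindle if pulled upward
- yellow_marker: yellow round magnet marker, 30 mm diameter, 12 mm high (a low 2 mm steel cap on top), standing loose on the deck of the box outside the dial, 130 to 170 mm from the dial axis, left or right of the arm; origin at the centre of its underside, 60 mm above the shelf
- blue_marker: blue marker of the same make on the other side of the arm, for the next truck; not the one to point at; origin at the centre of its underside
- start_top (a point): centre of the top of the round green start button, 32 mm diameter, 82 mm above the shelf, in a black collar (48 mm diameter, 72 mm above the shelf) at the box's near right corner (110 mm towards -x and 110 mm towards -y from the box's centre). It is pressed straight down 6 mm against a spring, about 5 N when fully down
- start (a joint): travel of the start button, m: 0 released, 0.006 fully down
- gauge_mid (a point): middle of a pencil-style steel tyre gauge, 150 mm long, 16 mm thick, lying loose on the deck's near left part, parallel to its near edge; leave alone
- adapter_mid (a point): middle of a steel breaker bar adapter, 28 mm diameter, 48 mm tall, standing loose on the deck's left edge; leave alone
- pry_mid (a point): middle of a yellow hard silicone hubcap pry tool, 220 mm long, 32 mm wide, 14 mm thick, lying loose on the shelf to the right; leave alone
- socket_mid (a point): middle of a dark steel wheel nut socket, 34 mm diameter, 50 mm tall, standing on the shelf to the right; leave alone
- cup_mid (a point): middle of a blue plastic cup, 72 mm across the rim, 70 mm tall, on the shelf to the left; leave alone

How it is judged:
By the outcome, as a careful person would: the job done as asked, in the order asked, and still so for the second after the job is handed in, with the robot touching nothing.
It also fails if it takes over 51 s, if anything falls off the work surface, if the arm or the gripper's body presses on something with over 40 N, if the wrist force passes 120 N, or if a joint passes its speed limit or range.

### The arm

A 6-joint arm with a two-finger parallel gripper is mounted at the origin on the work surface. World frame = base frame: x ahead of the robot, y to its left, z up, the work surface at z = 0. Lengths are in mm, angles in rad, forces in N, time in s.
With the tool pointing down it reaches from about 250 to 850 mm from the base axis. Payload 12.5 kg.
Tool frame: the origin (TCP) lies at the very end of the fingers, on their centre line; the grasp point (between the pads) lies 19 mm behind it (robot.pinch_z is the distance from the TCP to the grasp point, in mm); z points along the fingers, y is the direction in which the jaws open and shut (so a half turn about z gives the same grasp; the last joint's range is limited). The gripper opens to 93 mm and grips with 3 to 60 N. Pads are 15 mm wide; open, the fingers measure 128 mm over their backs; the gripper's body (75 mm by 188 mm) begins 65 mm behind the grasp point.
Start: joints at [1.247, 0.351, 1.652, -0, 1.139, -0.085], TCP at [130.064, 534.385, 218.633] pointing down, gripper open.
Joint ranges: [-2.75, 2.75], [-0.79, 2.1], [0.01, 2.65], [-1.57, 4.71], [0.07, 3.14], [-2.87, 2.87]. Speed limits (rad/s): [2.22, 2.22, 2.79, 3.14, 3.14, 3.14].

### API

Orientations are given as a rotation vector (axis times angle).
In Python, from station import robot gives the robot as it stands. Calls block until the motion is done:
- robot.move_to(position, orientation): joint-space move of the TCP to a pose.
- robot.move_l(position, ori=None, rate=150, max_force=None): straight line of the TCP; ori=None keeps the orientation; rate is the mean speed in mm/s. With max_force (N) it stops when the force on the tool has changed by that much, and returns True; else False.
- robot.move_j(angles): joint-space move.
- robot.gripper_open() and robot.close_gripper(strength=None): open the fingers fully, or close them until they stop; strength is the grip in N (None keeps the last).
- robot.sleep(seconds).
- robot.solve_ik(position, orientation): joint angles nearest the present ones, or None.
- robot.get_obs(): the state.
- robot.grab_frame(name): name is "scene" or "top" or "wrist"; returns (picture, depth): 384x512x3 uint8, red, green, blue; 384x512 float32, mm along the optical axis (not along the pixel's ray), 0 where there is no reading.
- robot.camera_params(name): a dict with "mtx" (3x3 intrinsics, pixels), "k1" (the pictures are not rectified: a ray, as slopes to the right and down, at radius r is drawn at 1 + k1 r^2 times it, then the intrinsics apply), "eye" and "orientation" of the camera in the world; the wrist camera has in their place "tool_from_camera" (4x4, takes a point from camera to tool coordinates, whose origin is the TCP and whose axes are the flange's). Camera axes: x right, y up, looking along -z (the intrinsics and any distortion apply to the point x, -y, -z); pixel columns grow to the right and rows downward; lengths in mm; the calibration is good to about 2 mm. A picture is of the moment at which its call begins: read the wrist's pose just before it. camera_params takes no time and is no camera call.
A pose or a line that the arm cannot do raises robot.PlanningError and nothing moves.
- robot.sign_off(): hands the job in, once; it reports no verdict.
The state is a dict: "time_s": time; "q": joint angles; "joint_vel": joint speeds; "tau": joint torques, N m; "tool_pos": TCP position; "orientation": TCP orientation; "contact_force": force on the tool from outside, world axes, zero at the start; "ft_torque": the same for the moment, N m; "width": opening from 0.0 (shut) to 1.0 (fully open).
Only numpy, scipy, OpenCV 4.12 (cv2) and the standard library are available. Lean on these libraries where they do the work, as an engineer would, in place of code of your own. Each camera call takes 0.05 s, during which the arm holds its last target. There are 200 camera calls.

## Working session

There is one attempt and no reset: what is moved stays moved. The work goes in short steps, each a Python script; the robot and the scene stay as the last script left them, time stands still between calls to the robot, and variables do not carry over. Pictures are saved under pics/ and viewed, about 8 in all and at most 12, crops included, and the job is handed in when it is done.

```bash
ls; mkdir -p pics
python3 - <<'E'
from station import robot
import cv2,numpy as np
o=robot.get_obs();print(o)
for n in("top","scene"):
    p,d=robot.grab_frame(n);cv2.imwrite(f"pics/{n}0.png",p[:,:,::-1]);np.save(f"pics/{n}0.npy",d)
    print(n,robot.camera_params(n))
print(robot.camera_params("wrist"))
E
```

```text
pics
{'time_s': 0.0, 'q': array([ 1.24740624e+00,  3.51226243e-01,  1.65241610e+00, -4.09955552e-06,
        1.13908548e+00, -8.45998484e-02]), 'joint_vel': array([-9.55126330e-04,  1.31097674e-03, -2.11764580e-03,  8.68079760e-05,
       -2.44064384e-04, -1.10261641e-03]), 'tau': array([-1.69455602e-04, -4.97306871e+01, -2.85264301e+01,  6.99197408e-02,
        2.55110330e-02, -9.62153672e-05]), 'tool_pos': array([129.95860942, 534.07867928, 218.10993726]), 'orientation': array([-3.74170603e-01, -3.11900236e+00,  1.74719509e-03]), 'contact_force': array([ 0.44729009, -0.19622913,  0.11595241]), 'ft_torque': array([-0.04654658,  0.02005303, -0.01231852]), 'width': 0.9967319217578605}
top {'mtx': array([[478.44798707,   0.        , 250.82862219],
       [  0.        , 478.44798707, 189.3169263 ],
       [  0.        ,   0.        ,   1.        ]]), 'k1': -0.1880192568536732, 'eye': array([ 334.37514125,  -13.57879545, 1584.8341595 ]), 'orientation': array([ 0.11974703, -0.08933625, -1.55737455])}
scene {'mtx': array([[381.81443718,   0.        , 252.75811336],
       [  0.        , 381.81443718, 193.08816419],
       [  0.        ,   0.        ,   1.        ]]), 'k1': 0.02752652674152764, 'eye': array([1409.54726132,   28.17904434,  733.6113446 ]), 'orientation': array([0.71492533, 0.73393793, 1.4924184 ])}
{'mtx': array([[266.63442967,   0.        , 253.32395339],
       [  0.        , 266.63442967, 190.27261797],
       [  0.        ,   0.        ,   1.        ]]), 'k1': 0.013120018609473292, 'tool_from_camera': array([[ 5.58449676e-05,  9.63298453e-01,  2.68432648e-01,
         7.34861851e+01],
       [ 9.99999698e-01, -2.62015703e-04,  7.32229750e-04,
         1.09747273e-01],
       [ 7.75689355e-04,  2.68432526e-01, -9.63298177e-01,
        -1.66579469e+02],
       [ 0.00000000e+00,  0.00000000e+00,  0.00000000e+00,
         1.00000000e+00]])}
```

View pics/top0.png

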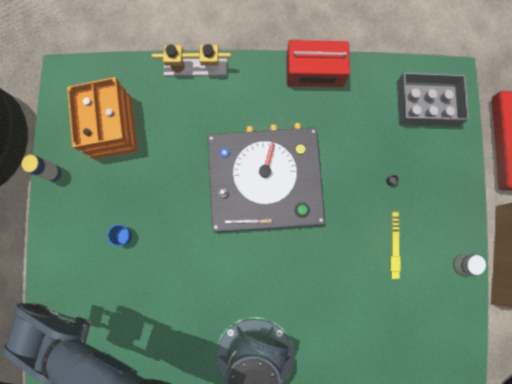

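View pics/scene0.png

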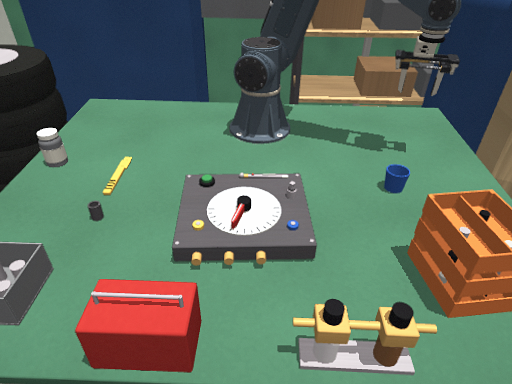

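The top view shows the hub at (265,171), the arm tip at about (272,146), yellow at (301,149), blue at (225,153) and green at (302,210). The scene view agrees. Next I'll get coarse positions, then look from near with the wrist camera.

```bash
cat > h.py <<'E'
from station import robot
import cv2,numpy as np
from scipy.spatial.transform import Rotation as R
def grab(name,fn=None):
    o=robot.get_obs();p,d=robot.grab_frame(name);c=robot.camera_params(name)
    if name=="wrist":
        T=np.eye(4);T[:3,:3]=R.from_rotvec(o['orientation']).as_matrix();T[:3,3]=o['tool_pos']
        T=T@c['tool_from_camera'];rot,eye=T[:3,:3],T[:3,3]
    else: rot,eye=R.from_rotvec(c['orientation']).as_matrix(),np.array(c['eye'])
    if fn: cv2.imwrite(fn,p[:,:,::-1])
    return dict(p=p,d=d,K=c['mtx'],k1=c['k1'],rot=rot,eye=eye)
def rays(v,uv):
    uv=np.atleast_2d(uv).astype(float)
    q=(uv-v['K'][:2,2])/v['K'][0,0]; s=q.copy()
    for _ in range(30): s=q/(1+v['k1']*(s**2).sum(1,keepdims=True))
    return np.c_[s[:,0],-s[:,1],-np.ones(len(s))]@v['rot'].T
def plane(v,uv,z):
    r=rays(v,uv); return v['eye']+r*((z-v['eye'][2])/r[:,2])[:,None]
def tri(vs,uvs):
    A=np.zeros((3,3));b=np.zeros(3)
    for v,uv in zip(vs,uvs):
        r=rays(v,uv)[0];r/=np.linalg.norm(r);P=np.eye(3)-np.outer(r,r);A+=P;b+=P@v['eye']
    return np.linalg.solve(A,b)
def project(v,X):
    c=(np.atleast_2d(X)-v['eye'])@v['rot'];s=np.c_[c[:,0],-c[:,1]]/-c[:,2:]
    s=s*(1+v['k1']*(s**2).sum(1,keepdims=True));return s*v['K'][0,0]+v['K'][:2,2]
HSV=dict(yellow=((22,110,90),(36,255,255)),blue=((100,120,60),(130,255,255)),green=((45,120,40),(75,255,255)))
def mask(v,name):
    h=cv2.cvtColor(v['p'],cv2.COLOR_RGB2HSV)
    if name=="red": return cv2.inRange(h,(0,140,80),(8,255,255))|cv2.inRange(h,(172,140,80),(180,255,255))
    return cv2.inRange(h,*HSV[name])
def blobs(v,name,near,rad,amin=15):
    """blobs of a colour within rad px of the pixel near: list of (area, centroid)"""
    n,l,s,c=cv2.connectedComponentsWithStats(mask(v,name))
    return sorted([(int(s[i,4]),c[i],l==i) for i in range(1,n) if s[i,4]>=amin and np.hypot(*(c[i]-near))<rad],key=lambda t:-t[0])
E
python3 - <<'E'
from h import *
t=grab("top")
for n,px,z in(("yellow",(301,149),73),("blue",(225,153),73),("red",(269,155),96),("green",(302,210),82)):
    for a,c,_ in blobs(t,n,px,15,8)[:2]: print(n,a,c,plane(t,c,z)[0])
print("hub",plane(t,(265,171),98),"corners",plane(t,[(210,138),(314,131),(323,220),(215,228)],60))
E
```

```text
yellow 49 [300.04081633 149.        ] [ 669.90275539 -140.36431134   73.        ]
blue 39 [224.30769231 152.38461538] [656.57166497 104.17600641  73.        ]
green 27 [303.25925926 208.77777778] [ 475.45156618 -149.3140476    82.        ]
hub [[592.32434908 -27.45726065  98.        ]] corners [[ 707.29141362  153.28312073   60.        ]
 [ 733.82652164 -187.73519736   60.        ]
 [ 442.0232362  -214.60209886   60.        ]
 [ 413.01684793  130.19982687   60.        ]]
```

Run:
```python
from h import *
import pickle
robot.close_gripper(10)
V=[]
for i,y in enumerate((10,-80)):
    robot.move_to([640,y,265],[0,np.pi,0]); V.append(grab("wrist",f"pics/w{i}.png"))
pickle.dump(V,open("V.pkl","wb"))
o=robot.get_obs();print(o['time_s'],o['tool_pos'],o['width'])
for v in V:
    for n,p in(("yellow",[670,-140,72]),("blue",[657,104,72]),("green",[475,-149,82]),("red",[640,-40,96])):
        px=project(v,p)[0]
        print(n,px.round(),[(a,c.round(1)) for a,c,_ in blobs(v,n,px,50,60)[:3]])
```

```text
4.7417 [640.00560787 -79.55406502 264.99280508] 0.005317225198479162
yellow [146. 193.] [(295, array([145.7, 194.9]))]
blue [321. 184.] [(294, array([319.8, 185.6]))]
green [116.  34.] [(703, array([120.1,  36.6]))]
red [214. 175.] [(220, array([217.2, 183.5])), (171, array([211. , 181.5]))]
yellow [211. 193.] [(280, array([210.2, 195.1]))]
blue [387. 184.] [(321, array([384.6, 185.4]))]
green [195.  34.] [(645, array([197.3,  37.2]))]
red [285. 175.] [(416, array([283.5, 181.9]))]
```

View pics/w1.png

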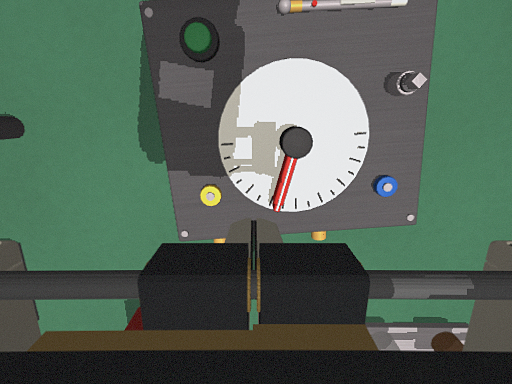

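The wrist view shows the hub at (296,142), the arm tip at (278,209), the yellow marker at (210,195), blue at (387,186) and green at (198,37). Nothing hides the dial or either marker. I'll measure from both views.

```bash
cat >> h.py <<'E'
def circfit(P):
    s=np.linalg.lstsq(np.c_[2*P,np.ones(len(P))],(P**2).sum(1),rcond=None)[0]
    return s[:2],np.sqrt(s[2]+s[:2]@s[:2])
def dial(v,c0=(592,-27,64)):
    """dial centre from the rim of its bright disc, rays onto z=64; two passes of outlier removal"""
    g=v['p'].max(2); sat=v['p'].max(2).astype(int)-v['p'].min(2)
    m=((g>125)&(sat<60)).astype(np.uint8)
    m=cv2.morphologyEx(m,cv2.MORPH_CLOSE,np.ones((7,7)))
    n,l,s,c=cv2.connectedComponentsWithStats(m); px=project(v,c0)[0]
    i=1+np.argmax(s[1:,4]*(np.hypot(*(c[1:]-px).T)<40))
    cn=max(cv2.findContours((l==i).astype(np.uint8),cv2.RETR_EXTERNAL,cv2.CHAIN_APPROX_NONE)[0],key=len)
    P=plane(v,cv2.convexHull(cn)[:,0],64)[:,:2]
    for _ in range(3):
        c,r=circfit(P); e=abs(np.hypot(*(P-c).T)-r); P=P[e<max(2,1.5*np.median(e))]
    return c,r
def hullc(v,name,p,rad=25):
    b=blobs(v,name,project(v,p)[0],rad,60)[0]
    ys,xs=np.nonzero(b[2]);h=cv2.convexHull(np.c_[xs,ys].astype(np.int32));M=cv2.moments(h)
    return np.array([M['m10']/M['m00'],M['m01']/M['m00']])
def arm(v,ax,lo=35,hi=93):
    """heading of the arm (rad, world): midline of red pixels, hull per radius bin, on z=96"""
    m=mask(v,"red");ys,xs=np.nonzero(m);P=plane(v,np.c_[xs,ys],96)[:,:2]-ax
    r=np.hypot(*P.T);a=np.arctan2(P[:,1],P[:,0]);k=(r>lo)&(r<hi+8)&(abs(a)<1.9)
    P=P[k]; a0=np.median(a[k]); u=np.array([np.cos(a0),np.sin(a0)]);n=np.array([-u[1],u[0]])
    s,t=P@u,P@n; out=[]
    for b in np.arange(lo,hi-8,4):
        q=t[(s>=b)&(s<b+4)&(abs(t)<20)]
        if len(q)>2: out.append((b+2,q.min(),q.max()))
    out=np.array(out); f=np.polyfit(out[:,0],out[:,1:].mean(1),1)
    return a0,a0+np.arctan(f[0]),f[1],a0+np.arctan(np.polyval(f,75)/75),np.mean(out[:,2]-out[:,1]),len(out)
E
python3 - <<'E'
from h import *
import pickle
V=pickle.load(open("V.pkl","rb"))
D=[dial(v) for v in V];print("dial",D)
ax=np.mean([d[0] for d in D],0)
for n,p in(("yellow",[670,-140,72]),("blue",[657,104,72]),("green",[475,-149,82])):
    uv=[hullc(v,n,p) for v in V]; X=tri(V,uv); d=X[:2]-ax
    print(n,X,[plane(v,u,p[2]-(2 if n!='green' else 0))[0,:2] for v,u in zip(V,uv)],np.hypot(*d),np.arctan2(d[1],d[0]))
for v in V: print("arm",arm(v,ax))
# hub triangulation: dark disc
for v in V:
    g=v['p'].max(2);px=project(v,[*ax,98])[0];n,l,s,c=cv2.connectedComponentsWithStats((g<70).astype(np.uint8));i=l[int(px[1]),int(px[0])];print("hub",px,s[i],c[i])
E
```

```text
dial [(array([598.60352678, -27.03608429]), np.float64(102.35938551677859)), (array([598.5230081 , -26.75375143]), np.float64(102.27136901172436))]
yellow [ 674.95241274 -142.43973152   67.16259253] [array([ 673.9630502 , -141.23076449]), array([ 674.25198752, -141.96433358])] 138.5131960619627 -0.9866426077504242
blue [661.31488906 104.66399335  66.93498598] [array([660.57654842, 103.87750707]), array([660.45827397, 103.10024266])] 145.7584067393722 1.1257296898588982
green [ 476.98854799 -146.76329789   77.37773151] [array([ 478.07895391, -144.71726591]), array([ 478.23301651, -145.8947302 ])] 170.73031640665408 -2.3632616253331102
arm (np.float64(-0.2257466359262147), np.float64(-0.25226165447269416), np.float64(-0.04305135849088532), np.float64(-0.25283526033005443), np.float64(12.564436395564703), 13)
arm (np.float64(-0.30457526806042345), np.float64(-0.23890800778469956), np.float64(-3.1473222004676598), np.float64(-0.2807822416400381), np.float64(14.523544492436285), 13)
hub [223.1721711  142.91615208] [208 127  32  32 790] [223.66708861 141.93670886]
hub [296.86898185 142.92296316] [     0      0    512    352 142976] [262.04826684 163.13104297]
```

```bash
cat >> h.py <<'E'
AX=np.array([598.56,-26.9])
def pose(phi,off,z,rad=70):
    """TCP pose beside an arm at heading phi: rad outward, off to its left, jaws' direction tangential"""
    u=np.array([np.cos(phi),np.sin(phi)]);n=np.array([-u[1],u[0]])
    return [*(AX+rad*u+off*n),z],(R.from_euler('z',phi)*R.from_rotvec([0,np.pi,0])).as_rotvec()
E
python3 - <<'E'
from h import *
import pickle
robot.move_to(*pose(-0.25,50,130))
p,o=pose(-0.25,50,76);print(robot.move_l(p,o,80,15))
print(robot.get_obs()['contact_force'],robot.get_obs()['tool_pos'])
for phi in (-0.25,-0.4,-0.55,-0.7,-0.85):
    p,o=pose(phi,24.5,76);h=robot.move_l(p,o,50,20);b=robot.get_obs();print(phi,h,b['contact_force'].round(1),b['tool_pos'].round(1),b['time_s'])
    if h:break
v=grab("wrist","pics/push1.png");pickle.dump(v,open("p1.pkl","wb"));t=grab("top","pics/push1t.png")
print(arm(t,AX,hi=85))
E
```

```text
False
[-0.52836675  0.76131197  0.29496207] [679.04989079   4.25614463  76.35427804]
-0.25 False [0.1 0.4 0.6] [672.5 -20.6  76. ] 6.925
-0.4 False [ 0.6  1.  -0.6] [672.6 -31.4  76. ] 7.3
-0.55 False [-0.8  0.6  0.2] [671.1 -42.4  76. ] 7.675
-0.7 False [ 0.1 -0.6  0.4] [667.9 -53.   76. ] 8.05
-0.85 False [-0.4 -0.6 -0.6] [663.2 -63.1  76. ] 8.425
  return _methods._mean(a, axis=axis, dtype=dtype,
  ret = ret.dtype.type(ret / rcount)
Traceback (most recent call last):
  File "h.py", line 64, in arm
    out=np.array(out); f=np.polyfit(out[:,0],out[:,1:].mean(1),1)
                                    ~~~^^^^^
IndexError: too many indices for array: array is 1-dimensional, but 2 were indexed
```

View pics/push1.png

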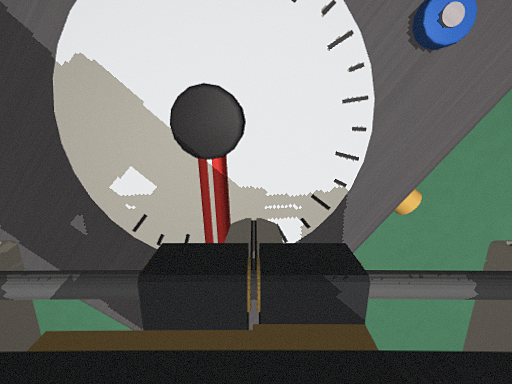

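The arm (bar at about (212,200)) has turned with the finger and lies parallel to it, short of yellow. I'll back off and look from above.

```bash
cat >> h.py <<'E'
def look(tag,spots=((690,-40,250),(690,-130,250))):
    for i,s in enumerate(spots):
        robot.move_to(list(s),[0,np.pi,0]);robot.sleep(.15);v=grab("wrist",f"pics/{tag}{i}.png")
        c=AX; y=plane(v,hullc(v,"yellow",[674.5,-141.8,70]),70)[0,:2]
        ya=np.arctan2(*(y-c)[::-1]); print(np.round(dial(v)[0],1),"yellow",y.round(1),ya.round(4),"arm",np.round(arm(v,c),4))
    print(robot.get_obs()['time_s']); return v
E
python3 - <<'E'
from h import *
p,o=pose(-0.85,38,76);robot.move_l(p,o,80);p[2]=150;robot.move_l(p,o,150)
v=look("l")
cv2.imwrite("pics/l_crop.png",cv2.resize(cv2.imread("pics/l1.png")[40:260,120:400],None,fx=2.8,fy=2.7,interpolation=cv2.INTER_CUBIC))
E
```

```text
[598.4 -26.9] yellow [ 674.  -141.2] -0.9877 arm [-0.8395 -0.8148 -0.2024 -0.8175 12.0393 13.    ]
[598.5 -26.9] yellow [ 673.7 -141.6] -0.9906 arm [-0.8636 -0.8206 -1.414  -0.8395 13.8811 13.    ]
11.1417
```

View pics/l_crop.png

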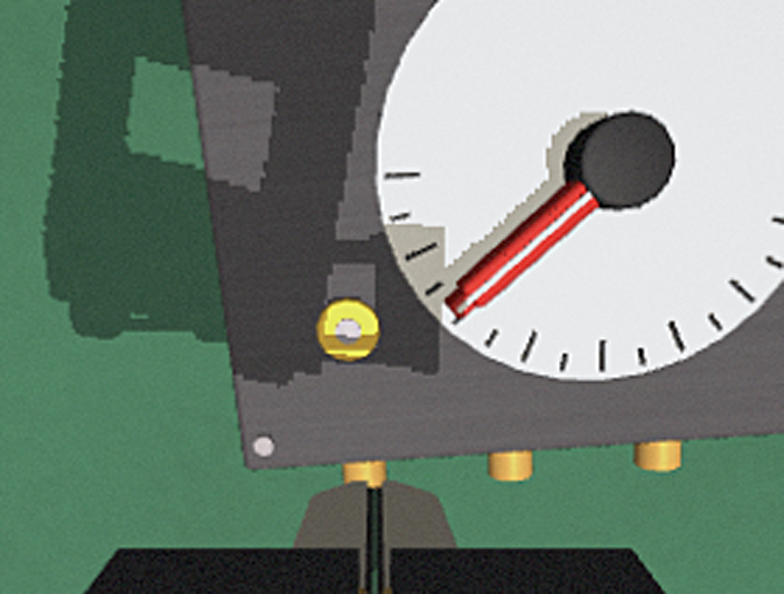

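The arm now points between the ticks, above and left of the tip at (455,310) in the crop, and yellow is further left at (348,330). The bar's side face biases the red midline, so I'll use the white line on top instead.

```bash
cat >> h.py <<'E'
def line(v,ax=None,z=96):
    """heading of the white line on the arm: bright pixels inside the red hull, on z=96; (slope heading, offset at axis, heading from axis at r=75)"""
    ax=AX if ax is None else ax
    ys,xs=np.nonzero(mask(v,"red"));P=plane(v,np.c_[xs,ys],z)[:,:2]-ax;k=(np.hypot(*P.T)<105)&(np.hypot(*P.T)>22)&(P[:,0]>0)
    H=cv2.convexHull(np.c_[xs,ys][k].astype(np.int32));m=np.zeros(v['p'].shape[:2],np.uint8);cv2.fillConvexPoly(m,H,1)
    m=cv2.erode(m,np.ones((3,3),np.uint8))
    g=v['p'].min(2).astype(float)*m; w=np.clip(g-90,0,None)
    ys,xs=np.nonzero(w);P=plane(v,np.c_[xs,ys],z)[:,:2]-ax;w=w[ys,xs]
    a0=np.arctan2(*(P*w[:,None]).sum(0)[::-1])
    for _ in range(3):
        u=np.array([np.cos(a0),np.sin(a0)]);s,t=P@u,P@np.array([-u[1],u[0]]);k=(abs(t)<5)&(s>25)&(s<92)
        f=np.polyfit(s[k],t[k],1,w=np.sqrt(w[k]));h=a0+np.arctan(f[0]);a75=a0+np.arctan(np.polyval(f,75)/75);a0=a75
    return np.round([h,f[1],a75,k.sum()],4)
E
python3 - <<'E'
from h import *
for s in((690,-130,250),(690,-40,250)):
    robot.move_to(list(s),[0,np.pi,0]);robot.sleep(.15);v=grab("wrist");print(line(v))
E
```

```text
[-8.139e-01  6.190e-02 -8.131e-01  1.860e+02]
[ -0.811   -0.2119  -0.8138 152.    ]
```

Run:
```python
from h import *
p,o=pose(-0.8135,36,150);robot.move_to(p,o);p[2]=76;print(robot.move_l(p,o,80,15))
for phi in(-0.80,-0.9,-0.985):
    p,o=pose(phi,21.95,76);print(robot.move_l(p,o,40,20),end=' ')
robot.sleep(.2)
p,o=pose(-0.985,36,76);robot.move_l(p,o,60);p[2]=150;robot.move_l(p,o,150)
v=None
for i,s in enumerate(((690,-60,250),(690,-140,250))):
    robot.move_to(list(s),[0,np.pi,0]);robot.sleep(.15);v=grab("wrist",f"pics/m{i}.png")
    y=plane(v,hullc(v,"yellow",[674.5,-141.8,70]),70)[0,:2];print(line(v),y,np.arctan2(*(y-AX)[::-1]),dial(v)[0])
    b=plane(v,hullc(v,"blue",[660.5,103.5,70]),70)[0,:2];print("blue",b)
print(robot.get_obs()['time_s'])
cv2.imwrite("pics/m_crop.png",cv2.resize(cv2.imread("pics/m1.png")[40:260,120:400],None,fx=2.8,fy=2.7,interpolation=cv2.INTER_CUBIC))
```

```text
False
False False False [-9.787e-01 -8.270e-02 -9.798e-01  1.700e+02] [ 673.85463236 -141.63704509] -0.990049437066076 [598.34575085 -26.82604707]
blue [660.84255819 103.39297047]
[-9.790e-01  8.760e-02 -9.779e-01  1.900e+02] [ 667.82309408 -146.2817254 ] -1.0450765710993657 [598.55057889 -26.82202337]
blue [660.68787458 102.42409915]
18.1833
```

View pics/m_crop.png

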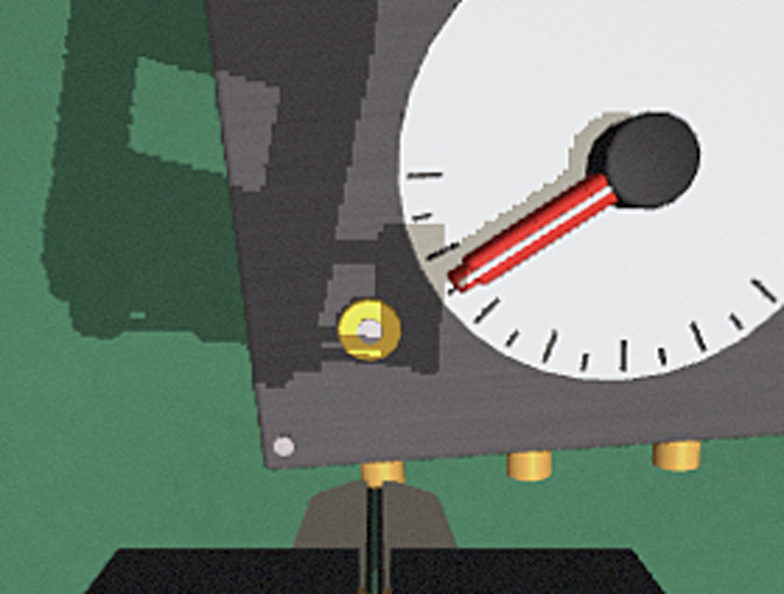

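The pointer tip is at (455,282) and yellow at (369,330) in the crop. A shadow edge across yellow split the mask in the second view, which explains the bad -1.045 reading. I'll check yellow by its steel cap instead.

```bash
cat >> h.py <<'E'
def ycap(v):
    h=cv2.cvtColor(v['p'],cv2.COLOR_RGB2HSV);px=project(v,[674,-141.8,72])[0]
    m=cv2.inRange(h,(20,90,50),(38,255,255));r=np.zeros_like(m);cv2.circle(r,tuple(int(x) for x in px.round()),17,255,-1);m&=r
    H=cv2.convexHull(cv2.findNonZero(m));c,ra=cv2.minEnclosingCircle(H);M=cv2.moments(H);hc=(M['m10']/M['m00'],M['m01']/M['m00'])
    f=np.zeros_like(m);cv2.fillConvexPoly(f,H,255)
    k=(h[...,1]<70)&(cv2.erode(f,np.ones((5,5)))>0);ys,xs=np.nonzero(k)
    return np.array(c),np.array(hc),np.array([xs.mean(),ys.mean()]),k.sum(),ra
E
python3 - <<'E'
from h import *
A=[]
for s in((690,-140,250),(690,-60,250)):
    robot.move_to(list(s),[0,np.pi,0]);robot.sleep(.15);v=grab("wrist")
    c,hc,k,n,ra=ycap(v)
    A.append((v,k))
    for q,z in((c,69),(hc,69),(k,72)):
        P=plane(v,q,z)[0,:2];print(q.round(1),P.round(1),np.arctan2(*(P-AX)[::-1]).round(4),end=' | ')
    print(n,ra)
X=tri(*zip(*A));print("cap tri",X,np.arctan2(*(X[:2]-AX)[::-1]))
E
```

```text
[252.3 161.7] [ 674.4 -141.6] -0.9863 | [252.2 161.6] [ 674.3 -141.7] -0.9874 | [252.3 162.2] [ 674.6 -141.6] -0.9853 | 64 11.734319686889648
[192.5 161.5] [ 674.  -141.2] -0.9874 | [192.5 161.6] [ 674.2 -141.2] -0.9866 | [191.5 162.5] [ 674.8 -141.9] -0.9852 | 62 12.020915031433105
cap tri [ 674.48023678 -141.58871158   73.45697413] -0.9860538272244541
```

Yellow's heading from the axis is -0.9865 and the arm is at -0.979. One small nudge, a recheck, then the button.

Run:
```python
from h import *
p,o=pose(-0.979,36,150);robot.move_to(p,o);p[2]=76;print(robot.move_l(p,o,80,15))
for phi in(-0.96,-0.9925):
    p,o=pose(phi,21.95,76);print(robot.move_l(p,o,30,20),end=' ')
robot.sleep(.2)
p,o=pose(-0.9925,36,76);robot.move_l(p,o,60);p[2]=150;robot.move_l(p,o,150)
for s in((690,-60,250),(690,-140,250)):
    robot.move_to(list(s),[0,np.pi,0]);robot.sleep(.15);v=grab("wrist");c,hc,k,n,ra=ycap(v);P=plane(v,hc,69)[0,:2]
    print(line(v),P,np.arctan2(*(P-AX)[::-1]))
print(robot.get_obs()['time_s'])
```

```text
False
False False [-9.838e-01 -1.397e-01 -9.856e-01  1.720e+02] [ 674.17671984 -141.32023047] -0.9868186257459376
[-9.836e-01  1.200e-02 -9.835e-01  1.990e+02] [ 674.36598229 -141.68162043] -0.9871192622944802
25.0333
```

The arm is within about 0.003 rad of yellow. Now the button.

Run:
```python
from h import *
B=[477.3,-146.4];o=[0,np.pi,0]
robot.move_to([*B,140],o);robot.move_l([*B,92],None,120);robot.sleep(.2)
f0=robot.get_obs()['contact_force'][2]
for z in(83,81,79,77.5,76.5,75.5,74.5):
    h=robot.move_l([*B,z],None,20,14);robot.sleep(.1);b=robot.get_obs();print(z,h,b['tool_pos'][2].round(2),(b['contact_force'][2]-f0).round(2))
    if h:break
v=grab("wrist","pics/press.png")
robot.sleep(.2);robot.move_l([*B,140],None,100)
print(robot.get_obs()['time_s'])
```

```text
83 False 83.07 -0.62
81 False 81.16 0.84
79 False 79.13 2.67
77.5 False 77.59 3.7
76.5 False 76.58 3.88
75.5 False 76.16 12.09
74.5 False 75.89 24.26
30.5917
```

View pics/press.png

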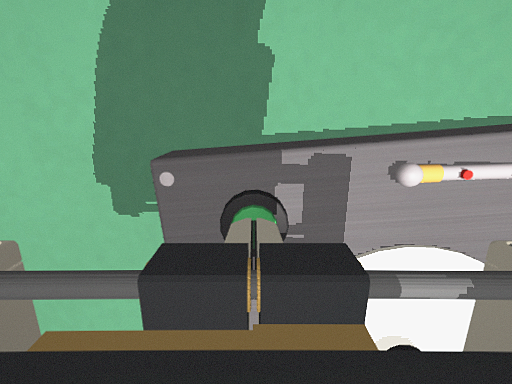

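The fingertip sits on the green button at (253,215). The spring force rose to about 4 N, then the reading climbed sharply at z≈76, so the button hit its stop. Final check from above, then I'll sign off if it's right.

Run:
```python
from h import *
for i,s in enumerate(((690,-60,250),(640,-80,265))):
    robot.move_to(list(s),[0,np.pi,0]);robot.sleep(.15);v=grab("wrist",f"pics/fin{i}.png");c,hc,k,n,ra=ycap(v);P=plane(v,hc,69)[0,:2]
    A=np.arctan2(*(P-AX)[::-1]);L=line(v);print(L,P,A,"blue",plane(v,hullc(v,"blue",[660.5,103.5,70]),70)[0,:2])
print(plane(v,hullc(v,"green",[477,-146,82]),82),robot.get_obs()['time_s'])
if abs(L[2]-A)<0.015: robot.sign_off();print("signed off")
```

```text
[-9.835e-01 -1.570e-01 -9.855e-01  1.690e+02] [ 674.1182116  -141.48623983] -0.9878411047821066 blue [660.77874074 103.15149982]
[-9.824e-01 -3.300e-03 -9.825e-01  1.240e+02] [ 674.09197894 -141.68165474] -0.9887833957019222 blue [660.66899107 103.08376172]
[[ 478.29153476 -145.82587795   82.        ]] 32.325
the job is handed in; nothing more can be done
signed off
```

View pics/fin1.png

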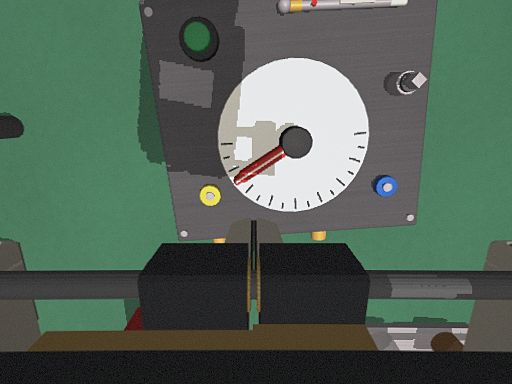

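The red arm now points at the middle of the yellow marker, the start button has been pressed and has come back up, and the job is handed in at about 32 s.

- **Arm:** I pushed it round with the closed fingertips in three pushes, checking the angle after each one. In the last views it reads -0.983 to -0.986 rad and yellow reads -0.988 to -0.989, so it is within about 0.002 to 0.006 rad (under 1 mm at the marker).
- **Button:** The spring force built to about 4 N, then the reading jumped to 12 and 24 N at about 76 mm. That is its bottom stop, 6 mm below the released height. In the last picture the button looks the same as at the start.
- **Other items:** Both markers read the same positions as before, within about 1 mm. The gauge and adapter look unmoved in the last picture. I did not recheck the pry tool, socket or cup; all pushing and pressing was on the control box, away from them.

**Checks that disagreed or failed:**
- One yellow reading (-1.045 rad) was wrong because a shadow edge split the colour mask. I replaced it with a measurement of the marker's outline and steel cap.
- One arm measurement from the fixed top camera failed because the gripper hid the arm, so I used only the wrist camera after that.

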